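# Clamp the cover plate on the vial shaker

## Task

Close up the loaded vial shaker: swing its red-handled clamp lever open, pick up the blue cover plate and lower it level, without dropping it, over the two guide pins (wide bushing on the thick pin) until it lies flush on the aluminium block, then swing the clamp lever back over until its rubber pad rests on the plate. Leave all the glassware, bottles and the spatula where they are, and let go of everything.

Things in the scene. Friction and masses are not known exactly. Their poses are not given: they have to be found in the camera images.
- shaker: fixed white vial shaker. z up, x from its control panel (front) to its clamp head (back). Origin: on the bench under the block's middle. Housing x -100 to +110, y +-110 mm, top at z = 60; on it an aluminium block 104 (x) x 186 (y) mm, top face (deck) at z = 100 with 10 flush vials. Dark clamp head at the back: x 68 to 110, y +-25 mm, two cheeks up to z = 144
- pin_large (a point): foot, on the deck, of the thick steel guide pin, at shaker (0, +75, 100) mm. The pin is 16 mm in diameter and stands 40 mm above the deck: straight for 26 mm, then a nose tapering to a third of the diameter
- pin_small (a point): foot, on the deck, of the thin steel guide pin, at shaker (0, -75, 100) mm. The pin is 10 mm in diameter, otherwise like the thick one
- clamp (a joint): angle of the clamp lever, a bell crank (nose and red handle) on the clamp head. 0: closed, nose level over the block, handle leaning 35 degrees from upright to the front. It grows as the nose rises and the handle swings to the back, to a stop at 1.6; below about 1.3 the nose is in the plate's way. Without a plate it goes to -0.12. It starts at 0 to 0.35 and stays where left (2 to 6 N at the handle move it)
- clamp_pivot (a point): the lever's pivot, horizontal along the shaker's y, at shaker (86, 0, 130) mm
- clamp_ball (a point): centre of the red ball, 26 mm in diameter, ending the lever's handle (red grip 18 mm thick on a 12 mm rod), 105 mm from the pivot. At joint angle q it is at shaker (86 - 105 sin(0.611 - q), 0, 130 + 105 cos(0.611 - q)) mm. It can be pushed from either side along the shaker's x axis
- clamp_pad (a point): centre of the face of the rubber pad (18 mm diameter) under the lever's nose. The nose is a 14 mm square bar reaching 58 mm from the pivot; the pad sits 48 mm out and 18 mm below the nose's centre line, so that at joint 0 it just touches the top of the seated plate
- plate: loose blue cover plate, flat on the bench with its handle up, 100 (x) x 180 (y) x 12 mm, 0.44 to 0.69 kg. Origin: centre of its underside, z up. Seated, its axes lie along the shaker's and its origin is at shaker (0, 0, 100) mm
- bush_large (a point): centre, at the plate's underside, of its wide hole: 18.5 mm, at plate (0, +75, 0) mm, for the thick pin. A brass bushing, 28 mm outside, stands 10 mm above the plate, so the hole is 22 mm deep
- bush_small (a point): centre, at the plate's underside, of its narrow hole: 12.5 mm, at plate (0, -75, 0) mm, for the thin pin. Brass bushing 22 mm outside, also 10 mm above the plate
- grip_bar (a point): centre of the plate's light grey bar handle, over the plate's middle, 54 mm above its underside: 16 mm thick (plate x) x 16 mm high x 104 mm long (plate y), on two 12 mm pillars 88 mm apart; 34 mm free between plate and bar
- amber_bottle: brown reagent bottle, 58 mm diameter, 135 mm tall, standing beside the plate; origin at the centre of its underside
- amber_jar: small brown bottle, 48 mm diameter, 85 mm tall, standing beside the plate; origin at the centre of its underside
- wash_bottle: white wash bottle with red top, 68 mm diameter, 180 mm tall, standing between shaker and plate; origin at the centre of its underside
- flask: conical flask, 72 mm diameter at its foot, 112 mm tall; origin at the centre of its underside
- beaker: glass beaker, 68 mm diameter, 90 mm tall; origin at the centre of its underside
- cylinder: measuring cylinder, 31 mm diameter on a 64 mm blue foot, 175 mm tall; origin at the centre of its underside
- spatula: steel double-ended spatula 170 mm long, 18 mm wide, lying on the bench; origin at the middle of its underside
Not all that is in view belongs to the job. Leave any green or orange look-alike of the plate alone.

How it is judged:
By the outcome, as a careful person would: the job done as asked, in the order asked, and still so for the second after the job is handed in, with the robot touching nothing.
It also fails if it takes over 72 s, if anything falls off the work surface, if the arm or the gripper's body presses on something with over 40 N, if the wrist force passes 120 N, or if a joint passes its speed limit or range.

## Robot

A 6-joint arm with a two-finger parallel gripper is mounted at the origin on the work surface. World frame = base frame: x ahead of the robot, y to its left, z up, the work surface at z = 0. Lengths are in m, angles in rad, forces in N, time in s.
With the tool pointing down it reaches from about 0.3 to 0.875 m from the base axis. Payload 6.4 kg.
Tool frame: the origin (TCP) lies on the centre line of the jaws, within the pads' length; the fingertips stand 25 mm ahead of it and the grasp point (between the pads) lies 6 mm ahead of it; z points along the fingers, y is the line along which they close (so a half turn about z gives the same grasp; the last joint's range is limited). The gripper opens to 85 mm and grips with 20 to 120 N. Pads are 22 mm wide; open, the fingers measure 114 mm over their backs; the gripper's body (76 mm by 85 mm) begins 54 mm behind the grasp point. The pads swing forward as they close: fully open they stand 13 mm farther back than shut.
Start: joints at [-1.392, 0.181, 1.607, -0, 1.354, -0.206], TCP at [0.216, -0.533, 0.256] pointing down, gripper open.
Joint ranges: [-2.99, 2.99], [-0.89, 2.07], [0.3, 2.58], [-1.14, 4.28], [0, 2.63], [-3.12, 3.12]. Speed limits (rad/s): [2.57, 2.57, 3.01, 3.14, 3.14, 3.14].

## Interface

Orientations are given as a unit quaternion [w, x, y, z].
In Python, from bench import get_obs, camera, hand_in, spot_in gives the robot as it stands.
- The arm moves only by the shell command python3 -m jog 'ROWS'. ROWS is JSON, one flat list of numbers, 7 for each row, row after row: the shift along the tool's x, y, z in m, then the turn, a rotation vector about the tool's x, y, z in rad, then the closure, from 0 (fully open) to 1 (shut). A call has 1 to 20 rows; each row is the pose to reach, as a shift and turn from the pose commanded when the call began, along the tool's axes at that moment; what a row does not reach only later rows make up. A row lasts 1/8 s, in which the tool goes at most 62.5 mm and 10.7 degrees, less where a joint would pass 70% of its speed; a pose out of reach is approached as far as the arm can. A call with a gripper value outside its range is refused whole. The fingers move at their own pace and stop on an object; the grip force is fixed at half the most. Time passes only in rows, so rows that repeat a pose let the fingers close. It gives the time, the measured TCP pose, the force, the opening and the grip force at its end, in the units of the state.
- get_obs(): the state, without advancing time (a new reading comes with each control period).
- camera(name): name is "scene" or "top"; returns a dict with "frame" (420x560x3 uint8, red, green, blue), "mtx" (3x3 intrinsics, pixels), "distortion" ([k1, k2, p1, p2, k3] as OpenCV has them; the pictures are not rectified), "extrinsics" (4x4, takes a point from camera to world coordinates). Camera axes: x right, y up, looking along -z (the intrinsics and any distortion apply to the point x, -y, -z); pixel columns grow to the right and rows downward; lengths in m; the calibration is good to about 2 mm. A picture is of the moment at which its call begins. There is no depth.
- hand_in(): hands the job in; it is judged then, once.
Trained networks look in a picture, given as the dict that the camera call returned (one of the last four; its "shot" number tells which), for a name from the list of things; names that differ only in an ending like _2 or _b are one class to them, and where a whole thing is asked for, a point or a joint stands for the part that bears it (a point fixed in the world has none). Each returns a list of dicts, best first, with "confidence" (0 to 1); they miss things now and then, are a little off and sometimes report something else, mostly with a low value. They report only what shows in the picture. A call takes as long as a camera call. They do not tell look-alikes from the thing itself.
- spot_in(picture, name): "xyz" ([x, y, z] in m, in world coordinates, good to about 4 mm: the middle of the surface that is visible of it).
The state is a dict: "time_s": time; "q": joint angles; "dq": joint speeds; "joint_efforts": joint torques, N m; "eef_pos": TCP position; "eef_rot": TCP orientation; "wrist_force": force on the tool from outside, world axes, zero at the start; "torque": the same for the moment, N m; "opening": opening from 0.0 (shut) to 1.0 (fully open); "grasp_force": force on a finger pad.
Only numpy, scipy, OpenCV 4.12 (cv2) and the standard library are available. Lean on these libraries where they do the work, as an engineer would, in place of code of your own. Each camera call takes 0.05 s, during which the arm holds its last target. There are 200 camera calls.

## Working session

There is one attempt and no reset: what is moved stays moved. The work goes in short steps, Python scripts to look and compute and a shell command to move; the robot and the scene stay as the last step left them, time stands still between calls to the robot, and variables do not carry over. Pictures are saved under pics/ and viewed, at most 13 in all, crops included, and the job is handed in when it is done.

```bash
mkdir -p pics; ls; python3 - <<'E'
from bench import *
import cv2,numpy as np
o=get_obs();print(o)
for n in("scene","top"):
    c=camera(n);cv2.imwrite(f"pics/{n}0.png",c["frame"][:,:,::-1]);print(n,np.round(c["mtx"],1).tolist(),c["distortion"],np.round(c["extrinsics"],3).tolist())
    for t in["shaker","plate","grip_bar","bush_large","bush_small","pin_large","pin_small","clamp_ball","clamp_pad","amber_bottle","amber_jar","wash_bottle","flask","beaker","cylinder","spatula"]:
        print(t,[(np.round(d["xyz"],3).tolist(),round(d["confidence"],2)) for d in spot_in(c,t)[:3]])
E
```

```text
pics
{'time_s': 0.0, 'q': array([-1.39230115e+00,  1.81524552e-01,  1.60800520e+00,  1.47111297e-05,
        1.35381708e+00, -2.06254056e-01]), 'dq': array([ 4.76738456e-04,  4.48145579e-05,  1.00596528e-03,  1.01034461e-03,
        1.12256733e-03, -1.07869075e-03]), 'joint_efforts': array([ 9.45533357e-04, -4.44865572e+01, -3.51335800e+01, -4.82006055e-05,
        9.20016901e-03, -2.28892532e-05]), 'eef_pos': array([ 0.21576481, -0.53243097,  0.25539475]), 'eef_rot': array([-8.76903501e-04,  9.81552926e-01,  1.91188608e-01,  1.93541052e-05]), 'wrist_force': array([-0.25135069, -0.11848684, -0.28732174]), 'torque': array([-0.025536  , -0.00272621, -0.01312234]), 'grasp_force': 0.0, 'opening': 1.0009587546420906}
scene [[473.5, 0.0, 275.2], [0.0, 473.5, 212.0], [0.0, 0.0, 1.0]] [-0.0271467  0.         0.         0.         0.       ] [[0.392, -0.585, 0.71, 1.482], [0.92, 0.233, -0.316, -0.375], [0.019, 0.777, 0.629, 1.062], [0.0, 0.0, 0.0, 1.0]]
shaker [([0.551, -0.229, 0.073], 0.79), ([0.558, -0.215, 0.183], 0.2)]
plate [([0.307, 0.446, 0.008], 0.93), ([0.445, 0.204, 0.01], 0.9), ([0
[... 1472 characters left out ...]
], 0.96), ([0.223, -0.286, 0.014], 0.79), ([0.445, 0.019, 0.115], 0.69)]
bush_small [([0.224, -0.287, 0.015], 0.98), ([0.282, 0.454, 0.01], 0.92), ([0.518, 0.619, 0.015], 0.84)]
pin_large [([0.488, -0.209, 0.076], 0.71)]
pin_small [([0.49, -0.207, 0.08], 0.68)]
clamp_ball [([0.545, -0.209, 0.157], 0.67), ([0.436, 0.222, 0.013], 0.22)]
clamp_pad [([0.546, -0.215, 0.155], 0.69)]
amber_bottle [([0.545, 0.22, 0.094], 0.81)]
amber_jar [([0.545, -0.211, 0.154], 0.74), ([0.521, 0.138, 0.063], 0.44)]
wash_bottle [([0.444, 0.018, 0.121], 0.56)]
flask [([0.539, 0.427, 0.049], 0.95)]
beaker [([0.527, -0.467, 0.051], 0.88)]
cylinder [([0.712, 0.02, 0.041], 0.76)]
spatula [([0.646, -0.044, 0.007], 0.44)]
```

View pics/scene0.png

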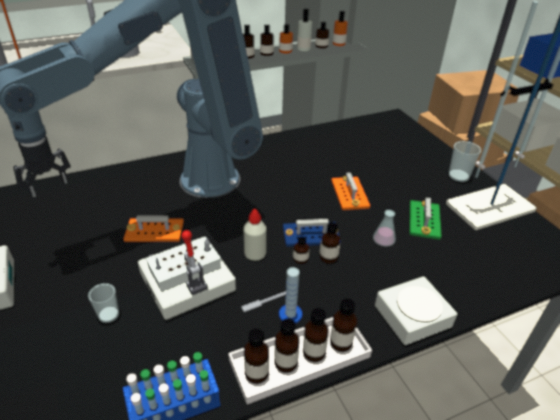

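View pics/top0.png

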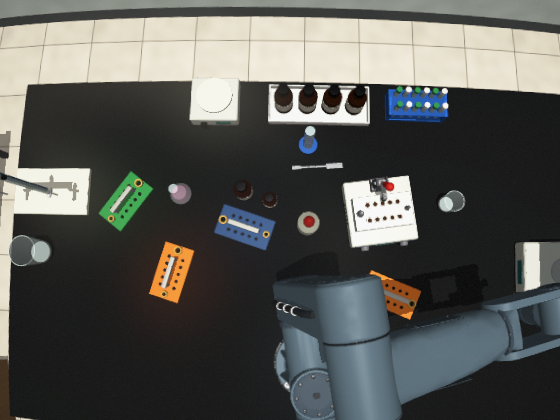

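The scene shows the shaker at about (188,270) with its red lever, and the blue plate at (308,232) behind the two brown bottles. The top view shows the shaker at (380,212) with its clamp head towards +x, the plate at (245,227) and the wash bottle at (308,222).

```bash
cat > h.py <<'E'
import cv2,numpy as np
from bench import *
def ray(c,uv):
    p=cv2.undistortPoints(np.array([[uv]],float),c["mtx"],np.array(c["distortion"]))[0,0]
    E=np.array(c["extrinsics"]);return E[:3,3],E[:3,:3]@np.array([p[0],-p[1],-1])
def at(c,uv,z):
    o,d=ray(c,uv);return o+d*(z-o[2])/d[2]
def proj(c,X):
    E=np.array(c["extrinsics"]);X=np.atleast_2d(X);P=(X-E[:3,3])@E[:3,:3];P=P*[1,-1,-1]
    return cv2.projectPoints(P,np.zeros(3),np.zeros(3),c["mtx"],np.array(c["distortion"]))[0][:,0]
def tile(c,u,v,w,h,s):
    return cv2.resize(c["frame"][v:v+h,u:u+w,::-1],None,fx=s,fy=s,interpolation=cv2.INTER_CUBIC)
E
python3 - <<'E'
from h import *
t=camera("top");s=camera("scene")
a=np.hstack([tile(t,340,170,80,60,5),tile(t,205,197,80,60,5)])
b=np.hstack([tile(s,140,225,100,75,4),tile(s,270,195,100,75,4)])
cv2.imwrite("pics/crop.png",np.vstack([a,b]))
hsv=cv2.cvtColor(t["frame"],cv2.COLOR_RGB2HSV)
m=cv2.inRange(hsv,(105,90,50),(125,255,255));m[:,:205]=0;m[:,290:]=0;m[:195]=0;m[265:]=0
k=np.argwhere(m)[:,::-1]
P=np.array([at(t,p,0.012)[:2] for p in k.astype(float)]).astype(np.float32)
print(len(k),cv2.minAreaRect(P*1000),k.min(0),k.max(0))
E
```

```text
1367 ((439.8699645996094, 220.6864013671875), (184.2227325439453, 103.3912353515625), 72.09281158447266) [214 204] [275 250]
```

View pics/crop.png

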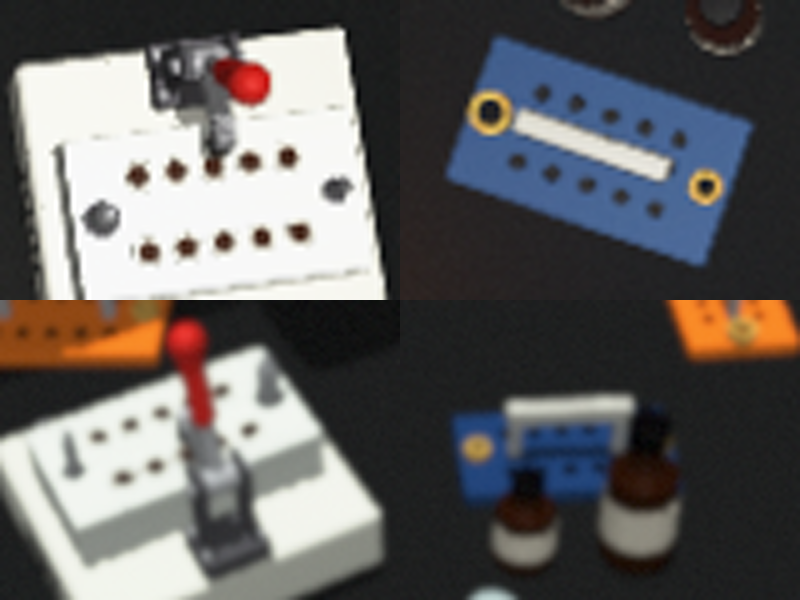

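The crops show: the plate's wide bushing at top-view (223,219) and its narrow one at (266,234), the thick pin at (360,213), the thin pin at (407,207), and the ball at (390,187). The yaw is −18° for the plate and around +7° for the shaker.

```bash
python3 - <<'E'
from h import *
from scipy.optimize import least_squares as L
t=camera("top");s=camera("scene")
T=lambda l,u=340,v=170:[(x/5+u,y/5+v) for x,y in l]
bl=at(t,T([(90,112)],205,197)[0],.022);bs=at(t,T([(306,187)],205,197)[0],.022)
d=bl-bs;print("bush",bl,bs,np.hypot(*d[:2]),"mid",(bl+bs)/2,"yaw",np.degrees(np.arctan2(-d[0],d[1])))
H=T([(138,176),(176,171),(213,166),(250,161),(288,157),(150,251),(187,246),(224,241),(262,237),(300,232)])
W=np.array([at(t,p,.1) for p in H]);c=W.mean(0);
e=(W[0]+W[5]-W[4]-W[9]);print("holes centre",c,"yaw",np.degrees(np.arctan2(-e[0],e[1])))
pl=at(t,T([(101,217)])[0],.122);ps=at(t,T([(337,187)])[0],.122);e=pl-ps
print("pins",pl,ps,np.hypot(*e[:2]),(pl+ps)/2,np.degrees(np.arctan2(-e[0],e[1])))
def sh(p,P):
    x,y,a,=p[:3];P=np.atleast_2d(P);return np.c_[x+P[:,0]*np.cos(a)-P[:,1]*np.sin(a),y+P[:,0]*np.sin(a)+P[:,1]*np.cos(a),P[:,2]]
ball=lambda q:[.086-.105*np.sin(.611-q),0,.13+.105*np.cos(.611-q)]
def f(p):
    r=[]
    r+=list(proj(t,sh(p,[[0,.075,.122],[0,-.075,.122]]))-T([(101,217),(337,187)]))
    r+=list(proj(t,sh(p,[ball(p[3])]))-[(390,186.6)])
    r+=list(proj(s,sh(p,[[0,.075,.14],[0,-.075,.14],ball(p[3])]))-[(207,238),(158,258.75),(186.75,235.25)])
    g=W  # grid mean
    r+=[proj(t,sh(p,[[0,0,.1]]))[0]-np.mean(H,0)]
    return np.ravel(r)
R=L(f,[.49,-.21,.12,.2]);print(R.x,np.degrees(R.x[2]),np.round(R.fun.reshape(-1,2),1).tolist())
print("ball",sh(R.x,ball(R.x[3])))
E
```

```text
bush [0.4614433  0.29060918 0.022     ] [0.41476132 0.14776477 0.022     ] 0.15027885350364653 mid [0.43810231 0.21918698 0.022     ] yaw -18.097547015363823
holes centre [ 0.48977665 -0.22216441  0.1       ] yaw 8.069969706340304
pins [ 0.47789236 -0.14434414  0.122     ] [ 0.49891004 -0.2920426   0.122     ] 0.14918638679046553 [ 0.4884012  -0.21819337  0.122     ] 8.098885203106875
[ 0.49068324 -0.21893292  0.1521664   0.31198928] 8.718492714511042 [[0.1, -0.5], [0.3, -1.0], [-1.3, -0.1], [-0.8, 0.4], [-1.3, -1.7], [-0.1, -0.4], [-1.0, -0.3]]
ball [[ 0.54511654 -0.21058547  0.23034098]]
```

```bash
cat >> h.py <<'E'
from scipy.spatial.transform import Rotation as Ro
S=np.array([.489,-.219,0]);A=np.radians(8.1)
def sw(x,y,z): # shaker mm -> world
    return S+np.array([x*np.cos(A)-y*np.sin(A),x*np.sin(A)+y*np.cos(A),z])/1000
def go(X,yaw=None):
    o=get_obs();w,x,y,z=o["eef_rot"];R=Ro.from_quat([x,y,z,w])
    d=R.inv().apply(np.array(X)-o["eef_pos"])
    rv=np.zeros(3)
    if yaw is not None:
        a=np.radians(yaw);T=Ro.from_matrix([[np.cos(a),np.sin(a),0],[np.sin(a),-np.cos(a),0],[0,0,-1]]);rv=(R.inv()*T).as_rotvec()
    print("row",np.round(np.r_[d,rv],4).tolist(),"dist",round(np.linalg.norm(d),3))
E
python3 - <<'E'
from h import *
go(sw(5,0,245),8.1);
E
```

```text
row [0.3759, -0.1873, 0.0113, -0.0, -0.0, 0.2434] dist 0.42
```

```bash
python3 -m jog '[0.376,-0.187,0.011,0,0,0.243,1, 0.376,-0.187,0.011,0,0,0.243,1, 0.376,-0.187,0.011,0,0,0.243,1, 0.376,-0.187,0.011,0,0,0.243,1, 0.376,-0.187,0.011,0,0,0.243,1, 0.376,-0.187,0.011,0,0,0.243,1, 0.376,-0.187,0.011,0,0,0.243,1, 0.376,-0.187,0.011,0,0,0.243,1, 0.376,-0.187,0.011,0,0,0.243,1, 0.376,-0.187,0.011,0,0,0.243,1]'
python3 - <<'E'
from h import *
go(sw(5,0,245),8.1);o=get_obs();print(o["eef_pos"],o["dq"].round(3))
s=camera("scene");cv2.imwrite("pics/s1.png",tile(s,110,150,160,120,5))
E
```

```text
time_s: 3.15
eef_pos: [0.4935, -0.2196, 0.2453]
eef_rot: [0.0, 0.998, 0.07, -0.0]
wrist_force: [-0.5, -0.2, -0.6]
opening: 0.0
grasp_force: 0.0
row [0.0006, -0.0012, 0.0003, 0.0002, 0.0002, -0.0013] dist 0.001
[ 0.49352011 -0.21957294  0.2453216 ] [-0.004 -0.002  0.001  0.002 -0.     0.003]
```

View pics/s1.png

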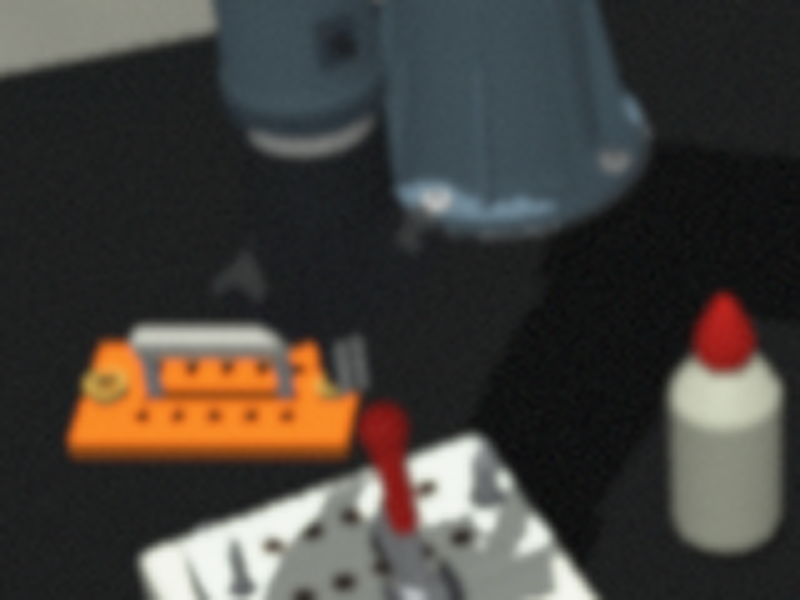

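The fingers at crop pixel (350,360) stand clear in front of the ball at (385,425), in line with it. I push now along an arc.

```bash
python3 -m jog '[0.015,0,-0.005,0,0,0,1, 0.03,0,-0.006,0,0,0,1, 0.045,0,-0.008,0,0,0,1, 0.06,0,-0.009,0,0,0,1, 0.073,0,-0.008,0,0,0,1, 0.085,0,-0.006,0,0,0,1, 0.096,0,-0.002,0,0,0,1, 0.106,0,0.002,0,0,0,1, 0.116,0,0.008,0,0,0,1, 0.125,0,0.015,0,0,0,1, 0.132,0,0.021,0,0,0,1, 0.138,0,0.026,0,0,0,1, 0.138,0,0.026,0,0,0,1]'
python3 - <<'E'
from h import *
o=get_obs();print(o["wrist_force"])
s=camera("scene");cv2.imwrite("pics/s2.png",np.hstack([tile(s,140,190,100,100,4),tile(camera("top"),340,150,100,100,4)]))
E
```

```text
time_s: 4.82
eef_pos: [0.6308, -0.1987, 0.2183]
eef_rot: [-0.0, 0.997, 0.071, -0.0]
wrist_force: [-0.0, 0.5, 0.2]
opening: 0.002
grasp_force: 0.0
[-0.04397271  0.4764227   0.17817317]
```

View pics/s2.png

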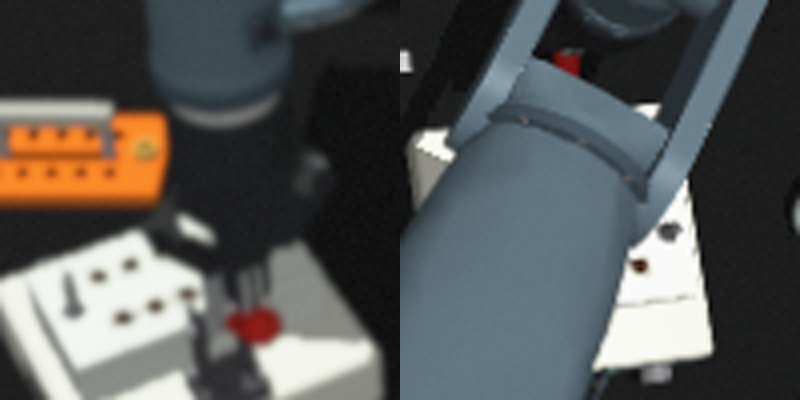

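```bash
python3 - <<'E'
from h import *
s=camera("scene")
for q in(1.3,1.4,1.5,1.6):print(q,proj(s,sw(86-105*np.sin(.611-q),0,130+105*np.cos(.611-q))))
go([.438,.219,.27],72);go([.438,.219,.10],72)
E
```

```text
1.3 [[202.34012699 262.69490381]]
1.4 [[203.84649666 266.59377566]]
1.5 [[205.25216262 270.51619916]]
1.6 [[206.53976679 274.41351283]]
row [-0.1316, -0.4409, -0.0507, -0.0007, 0.0001, -1.1149] dist 0.463
row [-0.1315, -0.4408, 0.1193, -0.0007, 0.0001, -1.1149] dist 0.475
```

The ball at (206,271) corresponds to a lever angle of about 1.5, so the clamp is open. Next I go to hover over the plate.

```bash
python3 -m jog '[-0.015,0,-0.05,0,0,0,1, -0.04,-0.05,-0.06,0,0,0,0.5, -0.132,-0.441,-0.051,0,0,-1.115,0.2, -0.132,-0.441,-0.051,0,0,-1.115,0.2, -0.132,-0.441,-0.051,0,0,-1.115,0.2, -0.132,-0.441,-0.051,0,0,-1.115,0.2, -0.132,-0.441,-0.051,0,0,-1.115,0.2, -0.132,-0.441,-0.051,0,0,-1.115,0.2, -0.132,-0.441,-0.051,0,0,-1.115,0.2, -0.132,-0.441,-0.051,0,0,-1.115,0.2, -0.132,-0.441,-0.051,0,0,-1.115,0.2, -0.132,-0.441,-0.051,0,0,-1.115,0.2, -0.132,-0.441,0.119,0,0,-1.115,0.2, -0.132,-0.441,0.119,0,0,-1.115,0.2, -0.132,-0.441,0.119,0,0,-1.115,0.2, -0.132,-0.441,0.119,0,0,-1.115,0.2, -0.132,-0.441,0.119,0,0,-1.115,0.2]'
python3 - <<'E'
from h import *
o=get_obs();print(o["opening"]);go([.438,.219,.06],72)
t=camera("top");s=camera("scene")
cv2.imwrite("pics/s3.png",np.hstack([tile(s,260,150,100,120,4),tile(t,195,165,100,120,4)]))
E
```

```text
time_s: 7.1
eef_pos: [0.4393, 0.2187, 0.102]
eef_rot: [0.0, 0.809, 0.587, 0.001]
wrist_force: [0.3, -0.3, 0.5]
opening: 0.798
grasp_force: 0.0
0.7983852497990142
row [-0.0002, -0.0015, 0.042, 0.0019, -0.0011, -0.0009] dist 0.042
```

View pics/s3.png

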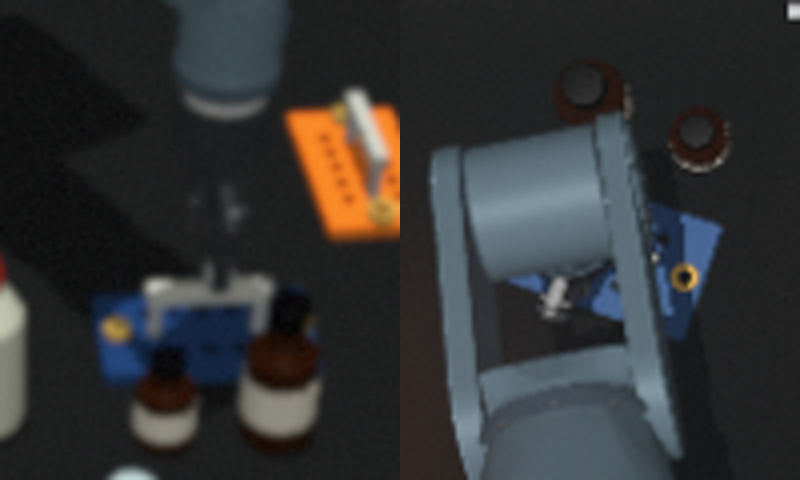

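The fingers come down on both sides of the bar, near its middle (left crop, about (215,285)), and everything around is clear. I go down, grip and lift a little.

```bash
python3 -m jog '[0,0,0.03,0,0,0,0.2, 0,-0.001,0.042,0,0,0,0.2, 0,-0.001,0.042,0,0,0,0.2, 0,-0.001,0.042,0,0,0,1, 0,-0.001,0.042,0,0,0,1, 0,-0.001,0.042,0,0,0,1, 0,-0.001,0.042,0,0,0,1, 0,-0.001,0.042,0,0,0,1, 0,-0.001,0.042,0,0,0,1]'
python3 -c "
from h import *
print(get_obs()['torque'],get_obs()['eef_pos'])"
python3 -m jog '[0,0,-0.015,0,0,0,1, 0,0,-0.03,0,0,0,1, 0,0,-0.03,0,0,0,1]'
python3 -c "
from h import *
print(get_obs()['torque'],get_obs()['eef_pos'])"
```

```text
time_s: 8.32
eef_pos: [0.4378, 0.2194, 0.0592]
eef_rot: [0.0, 0.809, 0.588, 0.001]
wrist_force: [0.7, -0.5, 5.9]
opening: 0.175
grasp_force: 59.8
[-0.13784663 -0.05291313  0.02429948] [0.43784263 0.21937906 0.05921454]
time_s: 8.7
eef_pos: [0.4378, 0.2195, 0.0899]
eef_rot: [0.001, 0.809, 0.588, 0.001]
wrist_force: [0.5, 0.7, -4.1]
opening: 0.176
grasp_force: 59.3
[-0.00478447  0.00145562 -0.03133627] [0.43782711 0.21954405 0.08986423]
```

```bash
python3 - <<'E'
from h import *
go([.438,.219,.28]);go(sw(0,0,270),98.1)
E
```

```text
row [-0.0002, 0.0008, -0.1901, 0.0, 0.0, 0.0] dist 0.19
row [-0.401, 0.1845, -0.1803, 0.0029, -0.001, -0.4552] dist 0.477
```

```bash
python3 -m jog '[0,0,-0.03,0,0,0,1, 0,0,-0.07,0,0,0,1, 0,0,-0.11,0,0,0,1, 0,0,-0.15,0,0,0,1, 0,0,-0.19,0,0,0,1, -0.02,0.01,-0.19,0,0,-0.02,1, -0.055,0.025,-0.19,0,0,-0.06,1, -0.1,0.046,-0.19,0,0,-0.11,1, -0.145,0.067,-0.19,0,0,-0.16,1, -0.19,0.087,-0.19,0,0,-0.21,1, -0.235,0.108,-0.19,0,0,-0.26,1, -0.28,0.129,-0.19,0,0,-0.31,1, -0.32,0.147,-0.19,0,0,-0.36,1, -0.355,0.163,-0.19,0,0,-0.41,1, -0.38,0.175,-0.18,0,0,-0.44,1, -0.395,0.182,-0.17,0,0,-0.455,1, -0.401,0.185,-0.16,0,0,-0.455,1, -0.401,0.185,-0.15,0,0,-0.455,1, -0.401,0.185,-0.15,0,0,-0.455,1, -0.401,0.185,-0.15,0,0,-0.455,1]'
python3 - <<'E'
from h import *
o=get_obs();print(o["torque"],Ro.from_quat(o["eef_rot"][[1,2,3,0]]).as_matrix().round(4).tolist())
t=camera("top");s=camera("scene")
cv2.imwrite("pics/s4.png",np.hstack([tile(s,130,190,100,120,4),tile(t,330,150,100,120,4)]))
E
```

```text
time_s: 11.2
eef_pos: [0.4891, -0.2187, 0.2386]
eef_rot: [0.0, 0.655, 0.755, 0.0]
wrist_force: [-0.5, 0.3, -5.1]
opening: 0.176
grasp_force: 59.4
[0.02093533 0.01671113 0.00135814] [[-0.1414, 0.99, 0.0003], [0.99, 0.1414, -0.0001], [-0.0001, 0.0003, -1.0]]
```

View pics/s4.png

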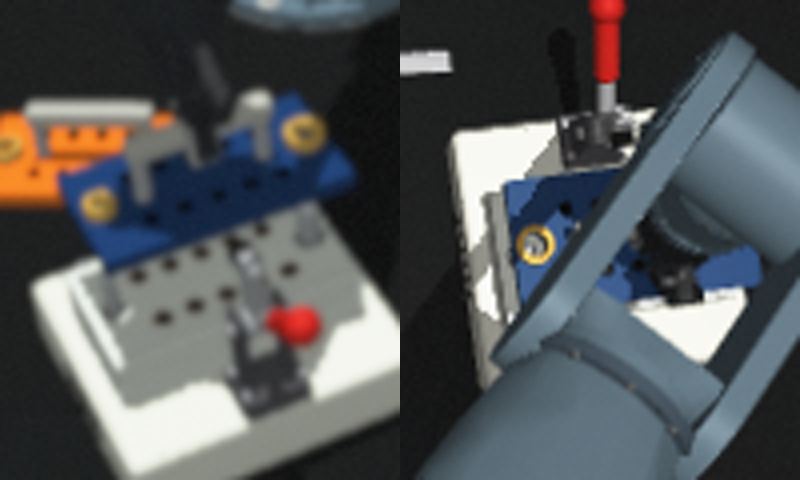

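The plate hangs level above the block. The wide bushing in the top view is at about (364,211) and the pin shows through it. I compare the bushings with the pins in the same cameras.

```bash
python3 - <<'E'
from h import *
o=get_obs();p=o["eef_pos"];zu=p[2]-.0592
def pl(y,z):return p*[1,1,0]+[-y*np.sin(A),y*np.cos(A),zu+z]
def gold(c,uv):
    u,v=map(int,uv);h=cv2.cvtColor(c["frame"],cv2.COLOR_RGB2HSV)
    m=cv2.inRange(h,(15,90,70),(35,255,255));M=np.zeros_like(m);M[v-6:v+8,u-7:u+8]=m[v-6:v+8,u-7:u+8]
    k=cv2.findNonZero(M);return cv2.minAreaRect(k)[0],cv2.fitEllipse(cv2.convexHull(k))[0] if len(k)>5 else None,len(k)
t=camera("top");s=camera("scene")
for n,c,y,uv in(("top L",t,.075,(363,210)),("sc L",s,.075,(206,223)),("sc S",s,-.075,(154,241))):
    print(n,gold(c,uv),proj(c,pl(y,.020)))
print("pins pred top(360.2,213.4;407.4,207.4)",proj(t,[sw(0,75,122),sw(0,-75,122)]).tolist())
print("pins pred scene tip(207,238;158,258.75)",proj(s,[sw(0,75,140),sw(0,-75,140)]).tolist())
E
```

```text
top L ((363.5000305175781, 210.50003051757812), (363.43408203125, 210.68226623535156), 45) [[364.32810278 210.35502196]]
sc L ((205.5, 223.0), (205.9613037109375, 222.75076293945312), 71) [[204.5652197  222.50927838]]
sc S ((154.5, 241.0), (154.3583526611328, 241.23545837402344), 49) [[153.3043307  240.55371114]]
pins pred top(360.2,213.4;407.4,207.4) [[360.3304977387073, 213.22727126865794], [407.77953372652297, 207.19572482853962]]
pins pred scene tip(207,238;158,258.75) [[206.09227390825038, 238.24956067778646], [156.3926563792511, 256.49566086919276]]
```

```bash
python3 -m jog '[-0.001,0,0.015,0,0,0,1, -0.001,0,0.03,0,0,0,1, -0.001,0,0.036,0,0,0,1, -0.001,0,0.042,0,0,0,1, -0.001,0,0.045,0,0,0,1, -0.001,0,0.045,0,0,0,1]'
python3 - <<'E'
from h import *
o=get_obs();print(o["torque"],o["eef_pos"])
s=camera("scene");cv2.imwrite("pics/s5.png",tile(s,135,205,100,75,8))
E
```

```text
time_s: 12.15
eef_pos: [0.4893, -0.2205, 0.1934]
eef_rot: [0.0, 0.656, 0.755, -0.0]
wrist_force: [0.4, -1.5, -4.2]
opening: 0.175
grasp_force: 59.5
[-0.06716984 -0.08200111  0.03040875] [ 0.48925736 -0.22052991  0.19343086]
```

View pics/s5.png

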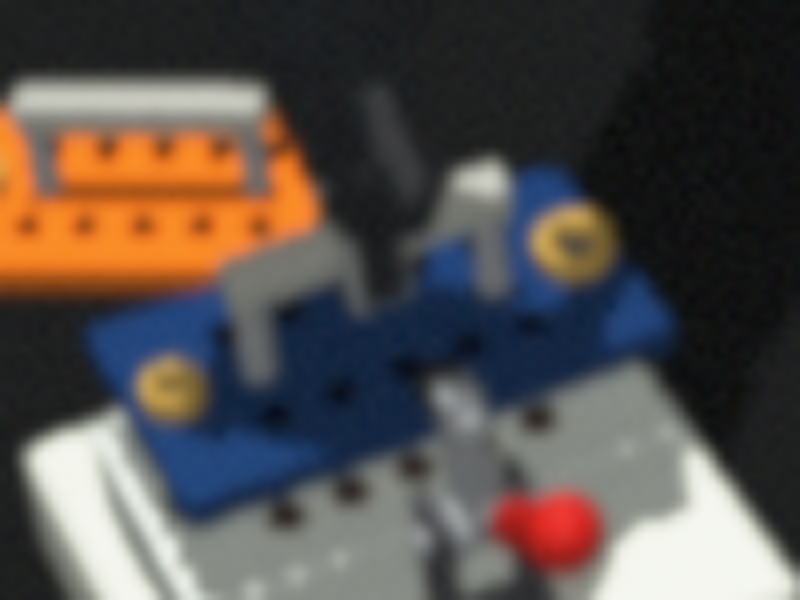

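The pin noses have entered both bushings ((575,240) and (172,385) in the crop), and the forces are small. I lower on in small steps.

```bash
python3 -m jog '[-0.0005,0,0.003,0,0,0,1, -0.0005,0,0.005,0,0,0,1, -0.0005,0,0.005,0,0,0,1]'; python3 -c "
from h import *
print(get_obs()['torque'],get_obs()['eef_pos'])"
```

```text
time_s: 12.58
eef_pos: [0.4895, -0.2212, 0.1885]
eef_rot: [0.001, 0.656, 0.755, 0.0]
wrist_force: [2.0, -1.3, -4.5]
opening: 0.177
grasp_force: 59.6
[-0.42848733 -0.3923876   0.07417778] [ 0.48951789 -0.22116338  0.18852188]
```

```bash
python3 -m jog '[-0.0005,0.001,0,0,0,0,1, -0.0005,0.001,0,0,0,0,1]'; python3 -c "
from h import *
print(get_obs()['torque'],get_obs()['eef_pos'])"; python3 -m jog '[0,0,0.003,0,0,0,1, 0,0,0.003,0,0,0,1]'; python3 -c "
from h import *
print(get_obs()['torque'],get_obs()['eef_pos'])"
```

```text
time_s: 12.82
eef_pos: [0.4901, -0.2211, 0.1882]
eef_rot: [-0.0, 0.656, 0.755, -0.0]
wrist_force: [-0.5, -0.9, -3.5]
opening: 0.175
grasp_force: 59.5
[-0.20946773 -0.21093588  0.03607457] [ 0.49014103 -0.22107539  0.18820776]
time_s: 13.08
eef_pos: [0.4903, -0.2213, 0.1851]
eef_rot: [0.0, 0.656, 0.755, 0.0]
wrist_force: [1.9, -1.3, -4.8]
opening: 0.176
grasp_force: 59.5
[-0.42955975 -0.45200324  0.00879466] [ 0.49033173 -0.22126583  0.18511205]
```

```bash
python3 -m jog '[-0.0005,0.001,0,0,0,0,1, -0.0005,0.001,0.003,0,0,0,1, -0.0005,0.001,0.003,0,0,0,1]'; python3 -c "
from h import *
print(get_obs()['torque'],get_obs()['eef_pos'])"; python3 -m jog '[0,0,0.003,0,0,0,1, 0,0,0.003,0,0,0,1]'; python3 -c "
from h import *
print(get_obs()['torque'],get_obs()['eef_pos'])"
```

```text
time_s: 13.45
eef_pos: [0.4911, -0.2214, 0.1819]
eef_rot: [-0.0, 0.656, 0.755, -0.0]
wrist_force: [0.3, -1.5, -5.2]
opening: 0.178
grasp_force: 59.5
[-0.2844865  -0.12948931  0.03472114] [ 0.49105758 -0.22137697  0.18189454]
time_s: 13.7
eef_pos: [0.4911, -0.2214, 0.179]
eef_rot: [-0.0, 0.656, 0.755, 0.0]
wrist_force: [0.6, 0.2, -3.6]
opening: 0.176
grasp_force: 59.5
[-0.22274159 -0.09573818  0.04089844] [ 0.49114817 -0.22140034  0.17898763]
```

```bash
python3 -m jog '[0,0.0002,0.003,0,0,0,1, 0,0.0002,0.006,0,0,0,1, 0,0.0002,0.009,0,0,0,1, 0,0.0002,0.012,0,0,0,1, 0,0.0002,0.012,0,0,0,1]'; python3 -c "
from h import *
print(get_obs()['torque'],get_obs()['eef_pos'])"; python3 -m jog '[0,0,0.003,0,0,0,1, 0,0,0.006,0,0,0,1, 0,0,0.006,0,0,0,1]'; python3 -c "
from h import *
print(get_obs()['torque'],get_obs()['eef_pos'])"
```

```text
time_s: 14.32
eef_pos: [0.4914, -0.2215, 0.167]
eef_rot: [-0.0, 0.656, 0.755, -0.0]
wrist_force: [0.7, -0.6, -4.1]
opening: 0.182
grasp_force: 59.5
[-0.3372258  -0.13757217 -0.01295133] [ 0.49138103 -0.22145137  0.16695632]
time_s: 14.7
eef_pos: [0.4914, -0.2214, 0.161]
eef_rot: [-0.0, 0.656, 0.755, -0.0]
wrist_force: [0.3, -1.5, -5.3]
opening: 0.175
grasp_force: 59.5
[-0.42473772 -0.08241135 -0.02852976] [ 0.49138425 -0.22144037  0.16100693]
```

```bash
python3 -m jog '[0,0,0.001,0,0,0,1, 0,0,0.002,0,0,0,1, 0,0,0.002,0,0,0,1]';  python3 -m jog '[0,0,0.001,0,0,0,1, 0,0,0.001,0,0,0,1]';
```

```text
time_s: 15.08
eef_pos: [0.4915, -0.2215, 0.1594]
eef_rot: [0.0, 0.656, 0.755, -0.0]
wrist_force: [1.0, -2.4, -2.1]
opening: 0.175
grasp_force: 59.8
time_s: 15.32
eef_pos: [0.4915, -0.2216, 0.1592]
eef_rot: [0.0, 0.656, 0.755, -0.0]
wrist_force: [-4.4, -0.3, 5.0]
opening: 0.179
grasp_force: 60.9
```

The plate stopped at exactly the flush height (0.1592) and the force turned upward. I release it and rise.

```bash
python3 -m jog '[0,0,0,0,0,0,0.6, 0,0,0,0,0,0,0.6, 0,0,0,0,0,0,0.6, 0,0,-0.02,0,0,0,0.6, 0,0,-0.06,0,0,0,0.6, 0,0,-0.11,0,0,0,0.6, -0.05,0,-0.15,0,0,0,0.6, -0.1,0,-0.17,0,0,0,0.8, -0.15,0,-0.17,0,0,0,1, -0.15,0,-0.17,0,0,0,1]'
python3 - <<'E'
from h import *
o=get_obs();print(o["q"].round(2))
t=camera("top");s=camera("scene")
cv2.imwrite("pics/s6.png",np.hstack([tile(s,130,200,100,120,4),tile(t,330,140,100,120,4)]))
E
```

```text
time_s: 16.58
eef_pos: [0.512, -0.3731, 0.3273]
eef_rot: [-0.0, 0.657, 0.754, -0.0]
wrist_force: [0.2, 0.5, 0.7]
opening: -0.004
grasp_force: 0.0
[-0.82  0.26  1.37 -0.    1.51 -0.95]
```

View pics/s6.png

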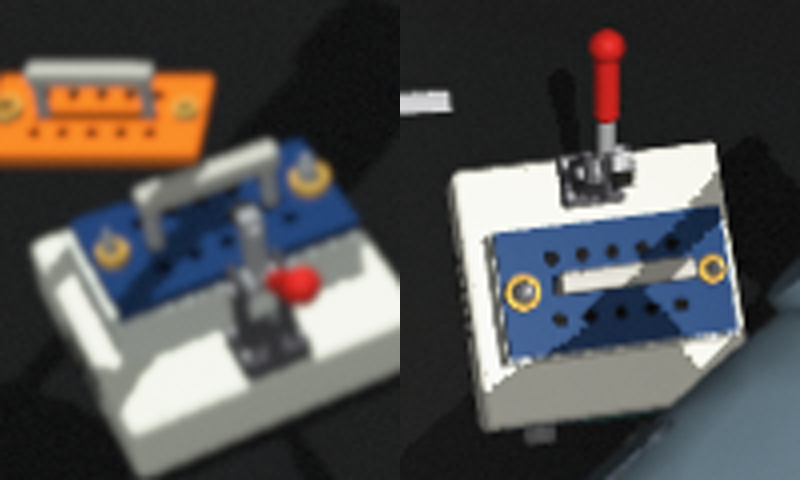

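The plate lies flush: both pins stand up through the bushings in both views, and the lever is still open. I go round to the back of the ball.

```bash
sed -i 's/^S=.*;A/S=np.array([.491,-.220,0]);A/' h.py; python3 - <<'E'
from h import *
go(sw(212,0,300),8.1);go(sw(212,0,215),8.1)
s=camera("scene");t=camera("top")
for q in(1.4,1.5,1.6):
    b=sw(86-105*np.sin(.611-q),0,130+105*np.cos(.611-q));print(q,proj(s,b),proj(t,b))
E
```

```text
row [0.1516, 0.2119, 0.0274, -0.0021, -0.0009, 1.5696] dist 0.262
row [0.1514, 0.212, 0.1124, -0.0021, -0.0009, 1.5696] dist 0.284
1.4 [[203.6887747  267.23205333]] [[381.94510059 152.88337248]]
1.5 [[205.09656348 271.15995828]] [[381.07721514 151.20230564]]
1.6 [[206.38624111 275.06218494]] [[380.21905289 149.8581341 ]]
```

```bash
python3 -m jog '[0.152,0.212,0.02,0,0,1.57,1, 0.152,0.212,0.02,0,0,1.57,1, 0.152,0.212,0.02,0,0,1.57,1, 0.152,0.212,0.02,0,0,1.57,1, 0.152,0.212,0.02,0,0,1.57,1, 0.152,0.212,0.02,0,0,1.57,1, 0.152,0.212,0.02,0,0,1.57,1, 0.152,0.212,0.02,0,0,1.57,1, 0.152,0.212,0.02,0,0,1.57,1, 0.152,0.212,0.02,0,0,1.57,1, 0.152,0.212,0.06,0,0,1.57,1, 0.152,0.212,0.112,0,0,1.57,1, 0.152,0.212,0.112,0,0,1.57,1, 0.152,0.212,0.112,0,0,1.57,1]'
python3 - <<'E'
from h import *
go(sw(212,0,215),8.1);go(sw(50,0,240),8.1)
E
```

```text
time_s: 18.52
eef_pos: [0.7019, -0.1896, 0.2185]
eef_rot: [0.001, 0.997, 0.071, 0.001]
wrist_force: [0.4, -0.2, 0.8]
opening: 0.0
grasp_force: 0.0
row [-0.001, 0.0003, 0.0035, 0.0011, -0.0019, 0.0017] dist 0.004
row [-0.163, 0.0001, -0.0218, 0.0011, -0.0019, 0.0017] dist 0.164
```

```bash
python3 -m jog '[-0.012,0,0,0,0,0,1, -0.022,0,-0.005,0,0,0,1, -0.03,0,-0.012,0,0,0,1, -0.04,0,-0.019,0,0,0,1, -0.054,0,-0.027,0,0,0,1, -0.068,0,-0.034,0,0,0,1, -0.083,0,-0.038,0,0,0,1, -0.098,0,-0.04,0,0,0,1, -0.113,0,-0.04,0,0,0,1, -0.128,0,-0.039,0,0,0,1, -0.136,0,-0.037,0,0,0,1, -0.143,0,-0.036,0,0,0,1, -0.149,0,-0.033,0,0,0,1, -0.149,0,-0.033,0,0,0,1]'
python3 - <<'E'
from h import *
s=camera("scene");t=camera("top");cv2.imwrite("pics/s7.png",np.hstack([tile(s,130,190,100,120,4),tile(t,330,140,100,120,4)]))
for q in(0,.1,.2,.3):
    b=sw(86-105*np.sin(.611-q),0,130+105*np.cos(.611-q));print(q,proj(s,b))
go(sw(50,0,240),8.1)
E
```

```text
time_s: 20.27
eef_pos: [0.5564, -0.2115, 0.2646]
eef_rot: [0.004, 0.997, 0.071, 0.007]
wrist_force: [-17.2, 14.4, 60.7]
opening: -0.0
grasp_force: 24.8
0 [[182.34096707 232.7618389 ]]
0.1 [[183.41608175 233.10975527]]
0.2 [[184.61862744 233.83402713]]
0.3 [[185.93847388 234.93514303]]
row [-0.0162, -0.0011, 0.0244, 0.0094, -0.0125, 0.0014] dist 0.029
```

View pics/s7.png

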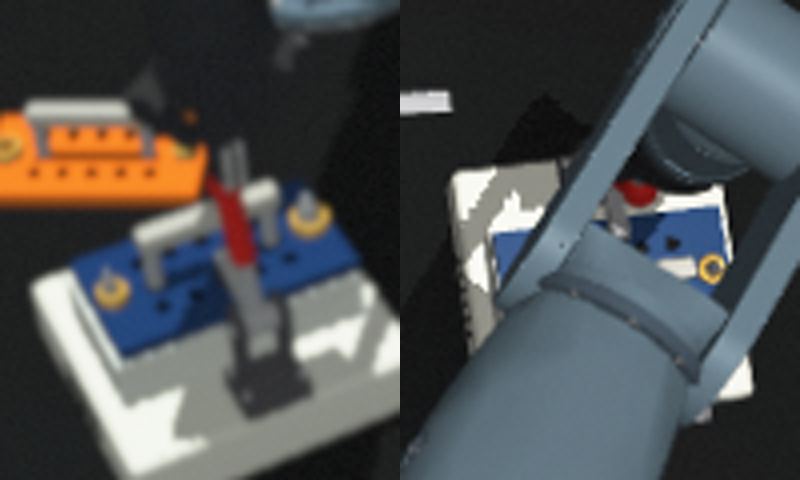

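The fingertip has ridden up onto the handle and presses down on it (61 N up on the wrist). I back off upward now.

```bash
python3 -m jog '[0,0,-0.02,0,0,0,1, 0,0,-0.045,0,0,0,1, 0,0,-0.08,0,0,0,1, 0.05,0,-0.1,0,0,0,1, 0.1,0,-0.1,0,0,0,1, 0.12,0,-0.1,0,0,0,1, 0.12,0,-0.1,0,0,0,1]'
python3 - <<'E'
from h import *
s=camera("scene");t=camera("top");cv2.imwrite("pics/s8.png",np.hstack([tile(s,130,190,100,120,4),tile(t,330,140,100,120,4)]))
for q in(0,.2,.4,.6):
    b=sw(86-105*np.sin(.611-q),0,130+105*np.cos(.611-q));print(q,proj(s,b),proj(t,b))
E
```

```text
time_s: 21.25
eef_pos: [0.6727, -0.1935, 0.3496]
eef_rot: [0.0, 0.997, 0.071, 0.0]
wrist_force: [-0.5, -0.3, 0.2]
opening: -0.005
grasp_force: 0.0
0 [[182.34096707 232.7618389 ]] [[389.70864377 197.14528868]]
0.2 [[184.61862744 233.83402713]] [[389.51416019 190.40279578]]
0.4 [[187.36364325 236.40904799]] [[388.94267061 183.23251373]]
0.6 [[190.47310282 240.43461726]] [[388.01817807 175.98347284]]
```

View pics/s8.png

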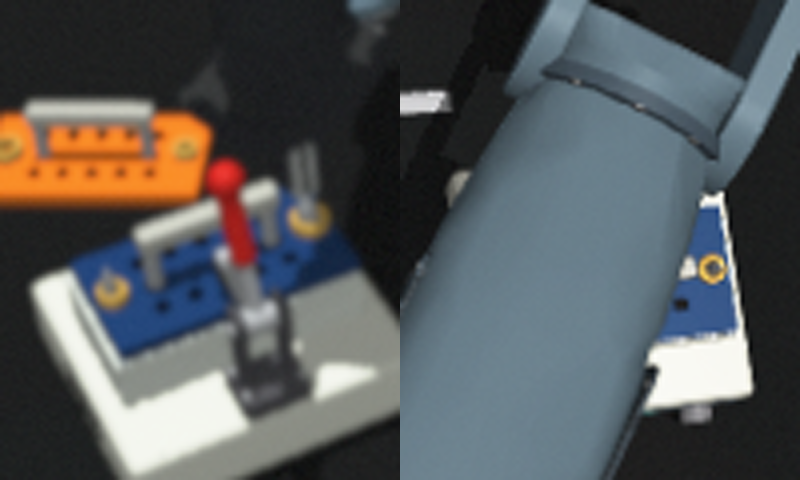

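Unloaded, the ball at scene (186.5,234.5) gives a lever angle of about 0.3, so the lever is not yet closed. I push again with the fingertips lower on the handle.

```bash
python3 - <<'E'
from h import *
go(sw(115,0,240),8.1)
E
```

```text
row [-0.0674, 0.0003, 0.1098, 0.0002, 0.0003, 0.0003] dist 0.129
```

```bash
python3 -m jog '[-0.03,0,0.05,0,0,0,1, -0.067,0,0.11,0,0,0,1, -0.067,0,0.11,0,0,0,1, -0.067,0,0.11,0,0,0,1]'; python3 -m jog '[-0.015,0,0,0,0,0,1, -0.03,0,0,0,0,0,1, -0.036,0,0,0,0,0,1, -0.036,0,0,0,0,0,1]'
```

```text
time_s: 21.85
eef_pos: [0.6061, -0.204, 0.2409]
eef_rot: [0.001, 0.998, 0.07, 0.001]
wrist_force: [0.3, 0.5, 1.0]
opening: -0.003
grasp_force: 0.0
time_s: 22.35
eef_pos: [0.5702, -0.2086, 0.2399]
eef_rot: [0.0, 0.998, 0.071, 0.0]
wrist_force: [0.0, -0.4, -0.2]
opening: 0.004
grasp_force: 0.0
```

Now at about x=79 in shaker coordinates. I go on in small steps.

```bash
python3 -m jog '[-0.003,0,0.001,0,0,0,1, -0.006,0,0.003,0,0,0,1, -0.006,0,0.003,0,0,0,1]'; python3 -m jog '[-0.003,0,0.002,0,0,0,1, -0.006,0,0.004,0,0,0,1, -0.006,0,0.004,0,0,0,1]'
```

```text
time_s: 22.72
eef_pos: [0.5647, -0.2093, 0.2365]
eef_rot: [0.0, 0.997, 0.071, 0.0]
wrist_force: [0.8, -0.6, 2.1]
opening: -0.003
grasp_force: 0.8
time_s: 23.1
eef_pos: [0.5581, -0.2101, 0.232]
eef_rot: [-0.0, 0.997, 0.071, -0.0]
wrist_force: [0.3, -0.5, 1.7]
opening: -0.001
grasp_force: 0.6
```

```bash
python3 -m jog '[-0.003,0,0.002,0,0,0,1, -0.005,0,0.003,0,0,0,1, -0.005,0,0.003,0,0,0,1]'; python3 -m jog '[-0.002,0,0.001,0,0,0,1, -0.003,0,0.002,0,0,0,1, -0.003,0,0.002,0,0,0,1]'
```

```text
time_s: 23.48
eef_pos: [0.5533, -0.2107, 0.2291]
eef_rot: [-0.0, 0.997, 0.071, -0.0]
wrist_force: [0.8, 0.4, 2.0]
opening: -0.002
grasp_force: 0.6
time_s: 23.85
eef_pos: [0.5505, -0.2111, 0.2272]
eef_rot: [-0.0, 0.997, 0.071, -0.0]
wrist_force: [1.0, 0.2, 0.7]
opening: -0.001
grasp_force: 0.8
```

```bash
python3 - <<'E'
from h import *
h=lambda c:cv2.cvtColor(c["frame"],cv2.COLOR_RGB2HSV)
s=camera("scene");m=cv2.inRange(h(s),(0,150,60),(8,255,255))|cv2.inRange(h(s),(172,150,60),(180,255,255))
m[:,:165]=0;m[:,210:]=0;m[:220]=0;m[280:]=0
k=np.argwhere(m);print(len(k),[(v,k[k[:,0]==v][:,1].min(),k[k[:,0]==v][:,1].max()) for v in np.unique(k[:,0])])
cv2.imwrite("pics/s9.png",tile(s,155,205,66,60,9))
E
```

```text
49 [(np.int64(238), np.int64(180), np.int64(181)), (np.int64(245), np.int64(185), np.int64(185)), (np.int64(246), np.int64(185), np.int64(186)), (np.int64(247), np.int64(185), np.int64(190)), (np.int64(248), np.int64(185), np.int64(190)), (np.int64(249), np.int64(185), np.int64(190)), (np.int64(250), np.int64(185), np.int64(191)), (np.int64(251), np.int64(186), np.int64(191)), (np.int64(252), np.int64(186), np.int64(191)), (np.int64(253), np.int64(187), np.int64(191)), (np.int64(254), np.int64(188), np.int64(189))]
```

View pics/s9.png

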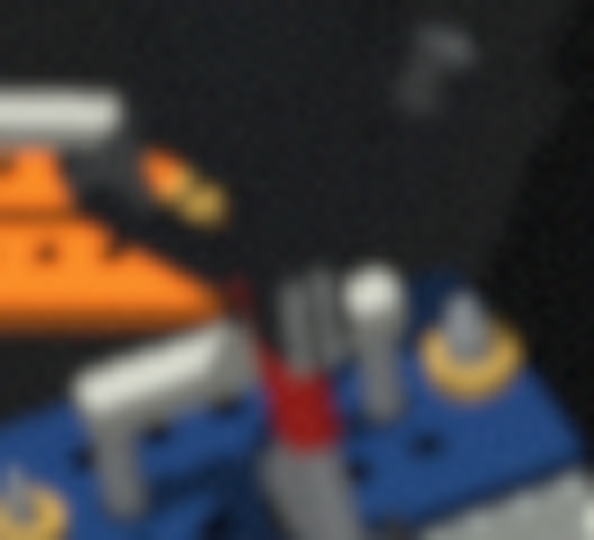

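The fingers lie against the red grip and the lever follows them. I continue until the force rises as the pad lands.

```bash
python3 -m jog '[-0.002,0,0.001,0,0,0,1, -0.002,0,0.001,0,0,0,1]'; python3 -m jog '[-0.002,0,0.001,0,0,0,1, -0.002,0,0.001,0,0,0,1]';python3 -m jog '[-0.002,0,0.001,0,0,0,1, -0.002,0,0.001,0,0,0,1]'
```

```text
time_s: 24.15
eef_pos: [0.5484, -0.2115, 0.2262]
eef_rot: [-0.0, 0.997, 0.071, -0.0]
wrist_force: [0.2, -0.9, 2.3]
opening: 0.001
grasp_force: 0.8
time_s: 24.4
eef_pos: [0.5465, -0.2117, 0.2252]
eef_rot: [-0.0, 0.997, 0.071, -0.0]
wrist_force: [0.9, 0.4, 0.8]
opening: -0.003
grasp_force: 0.9
time_s: 24.65
eef_pos: [0.546, -0.2119, 0.2252]
eef_rot: [0.0, 0.997, 0.071, 0.002]
wrist_force: [5.3, 1.9, 3.3]
opening: -0.0
grasp_force: 3.5
```

The motion stalls and the force climbs, so the pad has reached the plate. I press once more lightly, then withdraw to the back and up.

```bash
python3 -m jog '[-0.002,0,0,0,0,0,1, -0.002,0,0,0,0,0,1]'; python3 -m jog '[0.02,0,-0.005,0,0,0,1, 0.05,0,-0.03,0,0,0,1, 0.1,0,-0.08,0,0,0,1, 0.12,-0.06,-0.12,0,0,0,1, 0.12,-0.12,-0.14,0,0,0,1, 0.12,-0.18,-0.15,0,0,0,1, 0.12,-0.18,-0.15,0,0,0,1]'
python3 - <<'E'
from h import *
s=camera("scene");t=camera("top");cv2.imwrite("pics/s10.png",np.hstack([tile(s,130,200,100,110,4),tile(t,330,150,100,110,4)]))
for q in(-.1,0,.1,.2):
    b=sw(86-105*np.sin(.611-q),0,130+105*np.cos(.611-q));print(q,proj(s,b),proj(t,b))
for n in["amber_bottle","amber_jar","wash_bottle","flask","beaker","cylinder","spatula"]:print(n,[np.round(d["xyz"],3).tolist() for d in spot_in(s,n)[:2]])
E
```

```text
time_s: 24.9
eef_pos: [0.5455, -0.2119, 0.2254]
eef_rot: [0.0, 0.997, 0.071, 0.004]
wrist_force: [11.8, 2.7, 0.8]
opening: 0.002
grasp_force: 5.3
time_s: 25.78
eef_pos: [0.6354, -0.0135, 0.3753]
eef_rot: [-0.0, 0.997, 0.073, 0.0]
wrist_force: [-0.0, -1.7, -0.8]
opening: -0.004
grasp_force: 0.0
-0.1 [[181.40156757 232.78559935]] [[389.66327109 200.25543886]]
0 [[182.34096707 232.7618389 ]] [[389.70864377 197.14528868]]
0.1 [[183.41608175 233.10975527]] [[389.65913084 193.84831924]]
0.2 [[184.61862744 233.83402713]] [[389.51416019 190.40279578]]
amber_bottle [[0.576, 0.215, 0.074], [0.654, -0.056, 0.01]]
amber_jar [[0.543, 0.133, 0.051]]
wash_bottle [[0.474, 0.01, 0.092]]
flask [[0.65, -0.061, 0.009], [0.565, 0.423, 0.043]]
beaker [[0.549, -0.456, 0.061], [0.736, 0.008, 0.082]]
cylinder [[0.575, -0.226, 0.059], [0.732, 0.009, 0.085]]
spatula [[0.656, -0.06, 0.01], [0.539, 0.132, 0.05]]
```

View pics/s10.png

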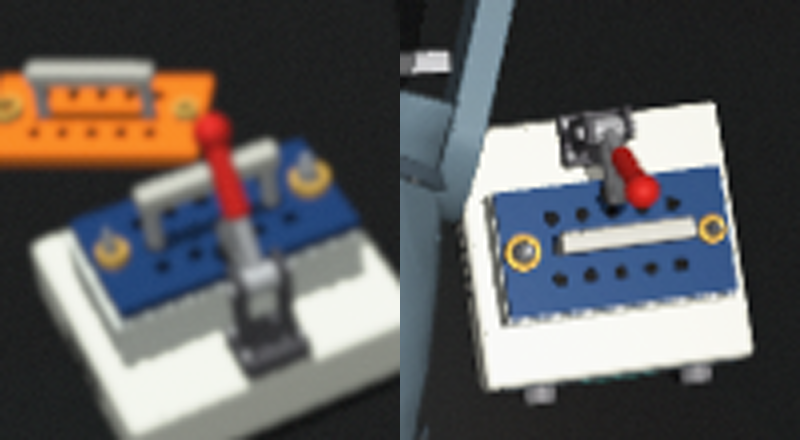

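The ball at top-view (390.5,197.5) and scene (183,232.5) gives a lever angle of about 0. The plate is flush under the pad and the bottles, glassware and spatula have not moved.

```bash
python3 -c "
from bench import *
print(hand_in())"
```

```text
the job is handed in; nothing more can be done
None
```

The job is handed in after about 26 s: the plate sits flush over both pins, the clamp lever is closed with its pad on the plate, and nothing else visibly moved. On the first closing attempt the fingertips rode up and pressed down on the lever (about 63 N at the wrist, under the 120 N limit but over 40 N if that push counts as the gripper's body), so I backed off and closed it gently.

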